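# Lock an anti-glare snoot into a ceiling spot with its slim lock ring

## Task

Fit the loose black snoot into the ceiling spot that has none: lower it gently between the notches of the top bezel until its foot is fully home on the lens. Then lock it by turning the spot's slim ribbed ring clockwise, seen from above, until it comes up finger-tight, and let go: take hold of that ring alone, not the collar below it or the bezel above it, and do not wrench the spot round in its cut-out. Leave the finished spot and the other things on the board as they are.

Things in the scene. Friction and masses are not known exactly. Their poses are not given: they have to be found in the camera images.
- spot: the white ceiling spot to be fitted, set face-up in the plasterboard; origin on the board on the spot's axis, z up along it, x along its bezel's notches. From the board up, in mm: flat flange 0 to 3, radius 46; collar; slim lock ring; bezel, top at 38. Only the lock ring turns.
- spot_collar: the spot's fixed collar below the lock ring, radius 30, 3 to 16 mm above the board; its flat top (16) is the lens on which the snoot sits; origin on the board on the axis. Not to be touched.
- spot_bezel: the spot's fixed top ring, radius 25, 30 to 38 mm above the board, so narrower than the lock ring; hole of radius 18 with two notches 16 wide, reaching out to radius 23.5, along the spot's +x and -x; origin on the board on the axis. The robot must not touch it; the snoot may.
- ring_grip (a point): centre of the slim ribbed grey lock ring, on the spot's axis, 23 mm above the board; the ring is 12 high (17 to 29 above the board), radius 29.5. Fingertips that hold it must end 18 to 24 above the board, to miss the collar. It turns clockwise, seen from above, with about 0.06 N m and stays where it is left.
- ring_nub (a point): small nub on top of the lock ring, radius 27.5, 31 mm above the board. At the start it stands 45 to 95 degrees counter-clockwise, seen from above, of the spot's +x. Locked, it is near +x, but the ring comes up tight anywhere within 17 degrees either side of +x: this differs from spot to spot and can only be felt.
- snoot: the loose black anti-glare snoot, an upright tube 42 mm high, 32 in diameter, about 45 g; origin at the centre of its foot, z up. Two ears at the foot, 4 thick, 11 wide, out to radius 21.5, along its +x and -x, must pass down the bezel's notches (a half turn is the same). Fully home, its foot is 16 above the board, its rim 58.
- spot_head (a joint): twist of the whole spot (collar, bezel and ring together) in its spring clips, rad, clockwise seen from above positive, 0 when left alone. The clips give 0.05 rad per N m and spring back. Finger-tight is 0.2 N m or more; 1 N m wrenches the spot round.
- done_spot: the neighbouring spot of the same make, already fitted with its snoot and locked (top of its snoot 58 above the board); fixed, leave alone; origin on the board at its axis
- cover_frame: white double cover frame, 151 x 81 x 9, bystander
- socket_insert: white socket insert, 55 x 55 x 39, bystander
- folding_rule: folded yellow rule, 239 x 21 x 16, bystander
- pencil: green pencil, 173 long, 7.5 thick, bystander
- led_lamp: white LED lamp, lying on its face, diameter 50, 50 high, two pins on top, bystander
- screwdriver: black screwdriver, 190 long, bystander
There are look-alikes about, which are no part of the job. There is more than one size of the snoot; the job needs the larger.

How it is judged:
By the outcome, as a careful person would: the job done as asked, in the order asked, and still so for the second after the job is handed in, with the robot touching nothing.
It also fails if it takes over 72 s, if anything falls off the work surface, if the arm or the gripper's body presses on something with over 40 N, if the wrist force passes 120 N, or if a joint passes its speed limit or range.

## Robot

A 6-joint arm with a two-finger parallel gripper is mounted at the origin on the work surface. World frame = base frame: x ahead of the robot, y to its left, z up, the work surface at z = 0. Lengths are in m, angles in rad, forces in N, time in s.
With the tool pointing down it reaches from about 0.35 to 0.775 m from the base axis. Payload 5.5 kg.
Tool frame: the origin (TCP) lies at the very end of the fingers, on their centre line; the grasp point (between the pads) lies env.hold_point_z behind it (env.hold_point_z is the distance from the TCP to the grasp point, in m); z points along the fingers, y is the line along which they close (so a half turn about z gives the same grasp; the last joint's range is limited). The gripper opens to 85 mm and grips with 20 to 120 N. Pads are 22 mm wide; open, the fingers measure 114 mm over their backs; the gripper's body (76 mm by 85 mm) begins 54 mm behind the grasp point. The pads swing forward as they close: fully open they stand 13 mm farther back than shut.
Start: joints at [-1.41, 0.313, 0.046, 1.304, 0, 1.431], TCP at [0.17, -0.549, 0.197] pointing down, gripper open.
Joint ranges: [-2.76, 2.76], [-0.86, 1.69], [-1.03, 1.26], [-2.2, 2.34], [-1.47, 1.5], [-3.14, 3.14]. Speed limits (rad/s): [2.57, 2.57, 3.14, 3.14, 3.14, 3.14].

## Interface

Orientations are given as a unit quaternion [w, x, y, z].
In Python, from workcell import env gives the robot as it stands.
- The arm moves only by the tool carry_out, never from a script. Its argument "steps" is a list of rows, each a list of 3 entries, a list of its own where there are three numbers: the turn, a rotation vector about the tool's x, y, z in degrees, then the shift along the tool's x, y, z in cm, then the closure in counts, from 0 (fully open) to 255 (shut). A call has exactly 8 rows; each row is the pose to reach, as a shift and turn from the pose commanded when the call began, along the tool's axes at that moment; what a row does not reach only later rows make up. A row lasts 1/8 s, in which the tool goes at most 62.5 mm and 10.7 degrees, less where a joint would pass 70% of its speed; a pose out of reach is approached as far as the arm can. A call with a gripper value outside its range is refused whole. The fingers move at their own pace and stop on an object; "force" is the grip in N (left out, the last holds). Time passes only in rows, so rows that repeat a pose let the fingers close, or fill a call up. It gives the time, the measured TCP pose, the force, the opening and the grip force at its end, in the units of the state.
- env.get_state(): the state, without advancing time (a new reading comes with each control period).
- env.read_camera(name): name is "side" or "top"; returns (picture, depth): 400x640x3 uint8, red, green, blue; 400x640 float32, m along the optical axis (not along the pixel's ray), 0 where there is no reading.
- env.get_calibration(name): a dict with "fx", "fy", "cx", "cy" (pixels), "D" ([k1, k2, p1, p2, k3] as OpenCV has them; the pictures are not rectified), "origin" and "orientation" of the camera in the world. Camera axes: x right, y up, looking along -z (the intrinsics and any distortion apply to the point x, -y, -z); pixel columns grow to the right and rows downward; lengths in m; the calibration is good to about 2 mm. A picture is of the moment at which its call begins. get_calibration takes no time and is no camera call.
- env.hand_in(): hands the job in; it is judged then, once.
The state is a dict: "clock": time; "joint_pos": joint angles; "qvel": joint speeds; "tau": joint torques, N m; "tcp_pos": TCP position; "orientation": TCP orientation; "wrist_force": force on the tool from outside, world axes, zero at the start; "ft_torque": the same for the moment, N m; "finger_gap": finger opening in m; "grip_force": force on a finger pad.
Only numpy, scipy, OpenCV 4.12 (cv2) and the standard library are available. Lean on these libraries where they do the work, as an engineer would, in place of code of your own. Each camera call takes 0.05 s, during which the arm holds its last target. There are 200 camera calls.

## Working session

There is one attempt and no reset: what is moved stays moved. The work goes in short steps, Python scripts to look and compute and a tool call to move; the robot and the scene stay as the last step left them, time stands still between calls to the robot, and variables do not carry over. Pictures are saved under pics/ and viewed, at most 10 in all, crops included, and the job is handed in when it is done.

Besides the shell and the picture viewer there is one more tool, called as name(argument=value, ...) on one line, values as JSON. carry_out: Moves the arm, as the interface text tells. Its arguments: {"type":"object","properties":{"steps":{"type":"array","items":{"type":"array"}},"force":{"type":"number"}},"required":["steps"]}

```bash
ls; mkdir -p pics; cat > h.py <<'E'
import numpy as np, cv2
from scipy.spatial.transform import Rotation as R
from workcell import env
def cal(n):
    c=env.get_calibration(n); K=np.array([[c['fx'],0,c['cx']],[0,c['fy'],c['cy']],[0,0,1]],float)
    q=c['orientation']; return c,K,np.array(c['D'],float),np.array(c['origin']),R.from_quat([q[1],q[2],q[3],q[0]]).as_matrix()
def ray(n,uv):
    c,K,D,o,M=cal(n); p=cv2.undistortPoints(np.array(uv,float).reshape(-1,1,2),K,D)[:,0]
    d=np.c_[p[:,0],-p[:,1],-np.ones(len(p))]; return o,d@M.T
def onplane(n,uv,z):
    o,d=ray(n,uv); return o+d*((z-o[2])/d[:,2])[:,None]
def proj(n,P):
    c,K,D,o,M=cal(n); q=(np.array(P,float).reshape(-1,3)-o)@M; q=q*[1,-1,-1]
    return cv2.projectPoints(q,np.zeros(3),np.zeros(3),K,D)[0][:,0]
def pts(n,uv,dep):
    o,d=ray(n,uv); uv=np.array(uv,int).reshape(-1,2); return o+d*dep[uv[:,1],uv[:,0]][:,None]
E
python3 - <<'E'
from h import *
for n in('top','side'):
    im,d=env.read_camera(n); np.save(n+'0.npy',d); cv2.imwrite(f'pics/{n}0.png',im[...,::-1])
    c=env.get_calibration(n); print(n,c)
s=env.get_state();print(s, env.hold_point_z)
E
```

```text
pics
top {'fx': 416.13750244713174, 'fy': 416.13750244713174, 'cx': 322.09761750050825, 'cy': 192.41271276817088, 'D': array([-0.10169914,  0.        ,  0.        ,  0.        ,  0.        ]), 'origin': array([0.35256166, 0.0165592 , 1.07906354]), 'orientation': array([-0.65624037, -0.07190954,  0.07948889,  0.74689967])}
side {'fx': 362.038836822399, 'fy': 362.038836822399, 'cx': 320.80832427109743, 'cy': 197.74768790920373, 'D': array([-0.00184161,  0.        ,  0.        ,  0.        ,  0.        ]), 'origin': array([ 0.50653127, -0.62438578,  0.60184106]), 'orientation': array([ 0.91108986,  0.40934037, -0.02077361, -0.04386557])}
{'clock': 0.1, 'joint_pos': array([-1.40963150e+00,  3.13927965e-01,  4.50554935e-02,  1.30362017e+00,
        1.80902193e-06,  1.43117290e+00]), 'qvel': array([-0.00108679, -0.00277604,  0.00443633, -0.00014989, -0.00305314,
       -0.00089674]), 'tau': array([ 3.22189291e-03, -4.81725633e+01,  2.99242938e+01,  1.27595931e-02,
       -1.02116560e-04,  9.12717923e-06]), 'tcp_pos': array([ 0.1702481 , -0.54865285,  0.19598142]), 'orientation': array([-8.48119091e-04,  9.88711748e-01,  1.49827768e-01, -8.23062609e-06]), 'wrist_force': array([ 1.09447818, -0.83648107, -0.14918998]), 'ft_torque': array([ 0.03197808, -0.00460595, -0.02697446]), 'grip_force': 0.0, 'finger_gap': 0.08512153717855984} 0.0187
```

View pics/top0.png

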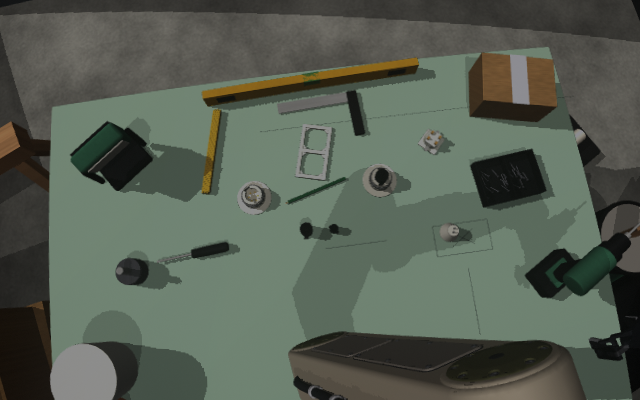

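View pics/side0.png

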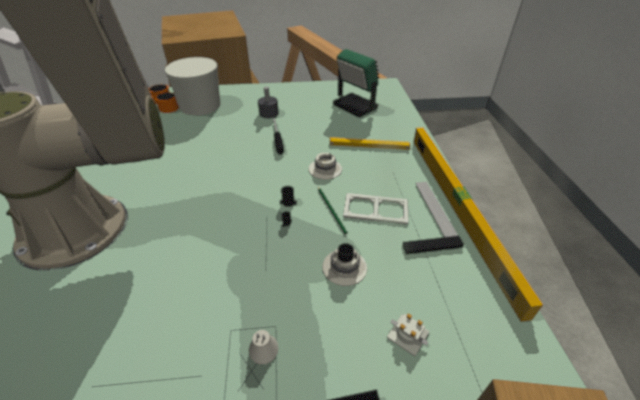

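The top view shows the empty spot at (254,196) and the finished spot, with its snoot, at (380,179). The two loose black tubes are at (306,230), the larger, and (334,229), the smaller. The larger one fits the description, and I'll confirm it in one enlarged crop.

```bash
python3 - <<'E'
from h import *
t=cv2.imread('pics/top0.png'); s=cv2.imread('pics/side0.png')
a=cv2.resize(t[170:250,225:345],None,fx=6,fy=6,interpolation=cv2.INTER_CUBIC)[:, :]
a=cv2.resize(t[172:222,224:284],(400,333),interpolation=cv2.INTER_CUBIC)
b=cv2.resize(t[210:252,290:350],(400,280),interpolation=cv2.INTER_CUBIC)
c=cv2.resize(s[145:185,300:350],(400,320),interpolation=cv2.INTER_CUBIC)
d=cv2.resize(s[178:233,265:315],(400,293)[:2],interpolation=cv2.INTER_CUBIC)
f=lambda x:cv2.resize(x,(400,300))
o=np.vstack([np.hstack([f(a),f(c)]),np.hstack([f(b),f(d)])])
o=np.clip(o.astype(float)*1.6,0,255).astype(np.uint8)
cv2.imwrite('pics/crop1.png',o)
D=np.load('top0.npy')
for uv in [(254,196),(300,215),(270,225),(306,228),(334,228),(230,215),(380,177)]: print(uv,pts('top',[uv],D)[0].round(4))
D=np.load('side0.npy')
for uv in [(288,189),(288,196),(286,217),(325,158),(300,200),(310,190)]: print(uv,pts('side',[uv],D)[0].round(4))
E
```

```text
(254, 196) [0.5968 0.1683 0.0144]
(300, 215) [ 0.534   0.055  -0.0015]
(270, 225) [ 0.5177  0.1362 -0.0017]
(306, 228) [0.4971 0.0434 0.0041]
(334, 228) [ 0.4878 -0.0288  0.0036]
(230, 215) [ 0.5576  0.2388 -0.0015]
(380, 177) [ 0.6003 -0.1638  0.0338]
(288, 189) [0.4934 0.054  0.0317]
(288, 196) [0.4927 0.0245 0.0349]
(286, 217) [ 0.4859 -0.0387  0.0278]
(325, 158) [0.5993 0.1962 0.0164]
(300, 200) [ 0.5211  0.0475 -0.0009]
(310, 190) [ 0.5487  0.0833 -0.0007]
```

View pics/crop1.png

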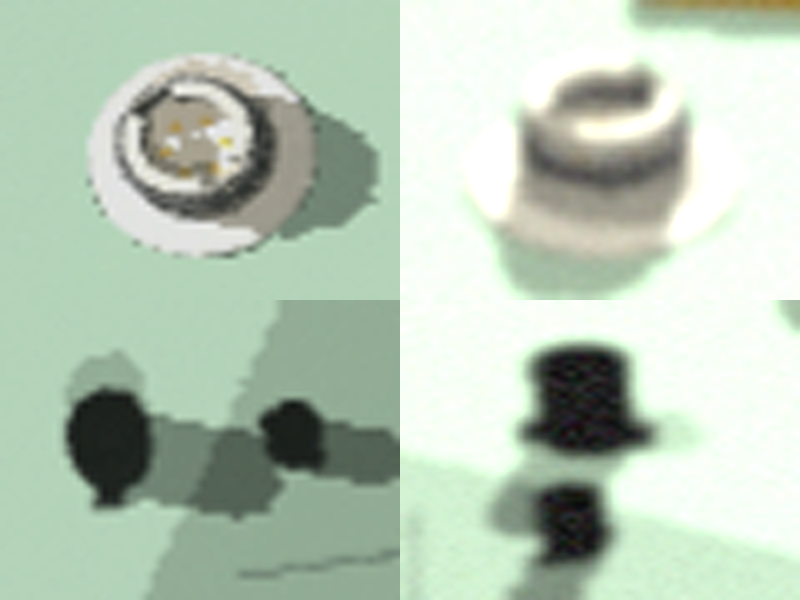

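The crop confirms it. The left tube, at top (306,230) and side (288,196), is clearly the larger, and its ears point roughly along world x. The empty spot has a dark notch at about top (246,189).

```bash
cat >> h.py <<'E'
from scipy.optimize import least_squares
def circ(P,r,c0):
    f=least_squares(lambda c:np.hypot(P[:,0]-c[0],P[:,1]-c[1])-r,c0,loss='soft_l1',f_scale=0.001); return f.x, np.median(abs(f.fun))
def cont(m):
    c=max(cv2.findContours(m.astype(np.uint8),cv2.RETR_EXTERNAL,cv2.CHAIN_APPROX_NONE)[0],key=cv2.contourArea); return c[:,0].astype(float)
def rect(n,im,c,z,h=.05,px=400):
    g=np.linspace(-h,h,px); X,Y=np.meshgrid(c[0]+g,c[1]-g)   # x right, y up
    uv=proj(n,np.c_[X.ravel(),Y.ravel(),np.full(X.size,z)]).astype(np.float32).reshape(px,px,2)
    return cv2.remap(im,uv[...,0],uv[...,1],cv2.INTER_CUBIC)
E
python3 - <<'E'
from h import *
I={n:cv2.imread(f'pics/{n}0.png') for n in('top','side')}
def win(n,c,h): m=np.zeros((400,640),bool); m[c[1]-h:c[1]+h,c[0]-h:c[0]+h]=1; return m
# spot flange: not green
for n,c,h in(('top',(254,196),26),('side',(325,165),26)):
    im=I[n].astype(int); hsv=cv2.cvtColor(I[n],cv2.COLOR_BGR2HSV)
    gr=im[...,1]-im[...,2]  # green - red
    m=(gr<12)&win(n,c,h)&(im.max(2)>20) if n=='top' else (gr<12)&win(n,c,h)
    C=cont(m); P=onplane(n,C,.002)[:,:2]; x,e=circ(P,.0465,P.mean(0)); print(n,'spot',x,e,len(C), C.min(0),C.max(0))
# snoot
m=(I['top'].max(2)<50)&win('top',(306,230),16); C=cont(m); print(len(C),C.min(0),C.max(0))
P=onplane('top',C,.041)[:,:2]; Q=P[P[:,0]>np.median(P[:,0])]; x,e=circ(Q,.0165,Q.mean(0)); print('snoot top',x,e)
m=(I['side'].max(2)<60)&win('side',(288,194),15); C=cont(m); print(C.min(0),C.max(0))
P=onplane('side',C,.041)[:,:2]; Q=P[P[:,1]>np.percentile(P[:,1],60)]; x2,e=circ(Q,.0165,Q.mean(0)); print('snoot side',x2,e)
for k in(C[C[:,0]==C[:,0].min()],C[C[:,0]==C[:,0].max()]): print('ear',k.mean(0),onplane('side',[k.mean(0)],.001)[0])
s=(0.592,0.166)
o=np.hstack([rect('top',I['top'],s,.037),rect('side',I['side'],s,.037)]); o2=np.hstack([rect('top',I['top'],x,.001),rect('side',I['side'],x,.001)])
o=cv2.resize(np.vstack([o,o2[100:300]]),(800,600)); cv2.imwrite('pics/rect1.png',np.clip(o*1.5,0,255).astype(np.uint8))
E
```

```text
top spot [0.59613819 0.17040388] 0.0010152783754369052 96 [237. 181.] [271. 214.]
side spot [0.59596124 0.16961847] 0.0027977081740421794 85 [309. 153.] [341. 180.]
40 [300. 223.] [312. 238.]
snoot top [0.48849208 0.04340325] 0.0008667851400959575
[281. 187.] [295. 205.]
snoot side [0.49164003 0.03433498] 0.002094238781279778
ear [281.  201.5] [0.47404972 0.04431639 0.001     ]
ear [295.  202.5] [0.50830381 0.03737215 0.001     ]
```

View pics/rect1.png

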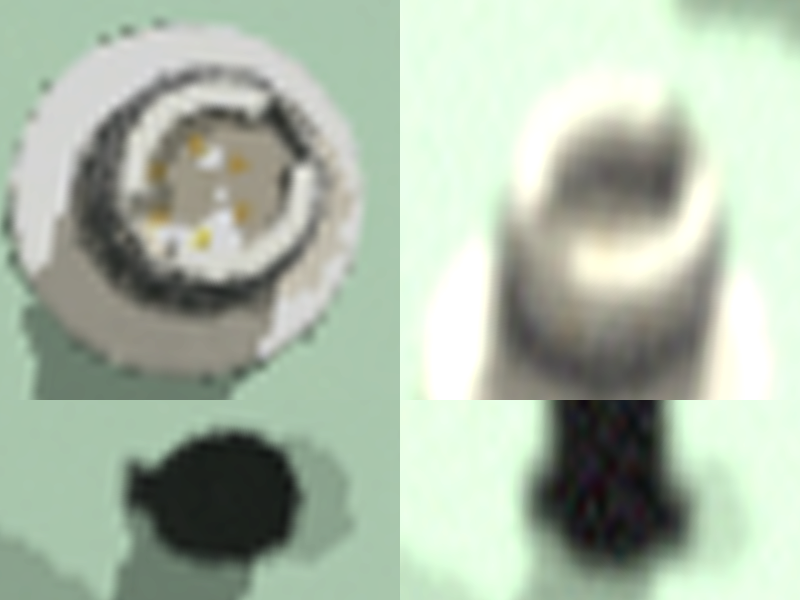

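The rectified view puts a notch of the spot at about +36° in world, with the spot's centre near (0.5965,0.1705). The snoot's ears lie at about −11°, with its centre near (0.489,0.043). Next I'll work out the move numbers.

```bash
cat >> h.py <<'E'
def go(p,yaw=None):
    "tool-axis shift (cm) and turn about tool z (deg) to world p, tool-x yaw"
    s=env.get_state(); q=s['orientation']; r=R.from_quat([q[1],q[2],q[3],q[0]]); M=r.as_matrix()
    y0=np.degrees(np.arctan2(M[1,0],M[0,0]))
    print('clk',round(s['clock'],2),'tcp',s['tcp_pos'].round(4),'yaw',round(y0,2),'q6',round(np.degrees(s['joint_pos'][5]),1),'tilt',(M[:,2]*100).round(2),'F',s['wrist_force'].round(2),'T',s['ft_torque'].round(3),'gap',round(s['finger_gap'],4),'grip',round(s['grip_force'],1))
    if p is not None: print('shift cm',(M.T@(np.array(p)-s['tcp_pos'])*100).round(2),'turnz',None if yaw is None else round(y0-yaw,2))
E
python3 -c "
from h import *
go((.489,.043,.12),168.6)"
```

```text
clk 0.1 tcp [ 0.1702 -0.5487  0.196 ] yaw 17.23 q6 82.0 tilt [-3.0e-02  1.7e-01 -1.0e+02] F [ 1.09 -0.84 -0.15] T [ 0.032 -0.005 -0.027] gap 0.0851 grip 0.0
shift cm [ 47.97 -47.05   7.69] turnz -151.37
```

carry_out(steps=[[[0, 0, -10], [4, -4, 0], 0], [[0, 0, -20], [8, -8, 0], 0], [[0, 0, -30], [12, -12, 0], 0], [[0, 0, -40], [16, -16, 0], 0], [[0, 0, -50], [20, -20, 0], 0], [[0, 0, -60], [24, -24, 0], 0], [[0, 0, -70], [28, -28, 0], 0], [[0, 0, -80], [32, -32, 0], 0]], force=25)

```text
clock: 1.1
tcp_pos: [0.3816, -0.147, 0.1967]
orientation: [0.0, 0.659, 0.752, -0.0]
wrist_force: [2.0, -0.9, 0.9]
finger_gap: 0.0858
grip_force: 0.0
```

```bash
python3 -c "
from h import *
go((.489,.043,.12),168.6)"
```

```text
clk 1.1 tcp [ 0.3816 -0.147   0.1967] yaw 97.54 q6 50.1 tilt [ 1.e-02 -1.e-02 -1.e+02] F [ 1.98 -0.9   0.93] T [-0.014 -0.014  0.04 ] gap 0.0858 grip 0.0
shift cm [17.43 13.14  7.66] turnz -71.06
```

carry_out(steps=[[[0, 0, -9], [2.5, 2, 0], 0], [[0, 0, -18], [5.5, 4, 0], 0], [[0, 0, -27], [8.5, 6.4, 1], 0], [[0, 0, -36], [11.5, 8.7, 3], 0], [[0, 0, -45], [14.5, 11, 5], 0], [[0, 0, -54], [17.4, 13.1, 7], 0], [[0, 0, -63], [17.4, 13.1, 7.7], 0], [[0, 0, -71], [17.4, 13.1, 7.7], 0]])

```text
clock: 2.1
tcp_pos: [0.4882, 0.0411, 0.1183]
orientation: [-0.001, 0.099, 0.995, -0.0]
wrist_force: [-0.0, 0.7, 0.9]
finger_gap: 0.0853
grip_force: 0.0
```

```bash
python3 - <<'E'
from h import *
go((.489,.043,.026),168.6)
for n in('top','side'):
    im,d=env.read_camera(n); cv2.imwrite(f'pics/{n}1.png',im[...,::-1])
a=cv2.imread('pics/top1.png')[150:270,240:400]; b=cv2.imread('pics/side1.png')[120:240,210:370]
cv2.imwrite('pics/v1.png',np.hstack([cv2.resize(x,(400,300),interpolation=cv2.INTER_CUBIC) for x in(a,b)]))
E
```

```text
clk 2.1 tcp [0.4882 0.0411 0.1183] yaw 168.59 q6 6.8 tilt [-3.e-01  1.e-02 -1.e+02] F [-0.05  0.72  0.86] T [0.035 0.038 0.053] gap 0.0853 grip 0.0
shift cm [-0.07  0.21  9.23] turnz -0.01
```

View pics/v1.png

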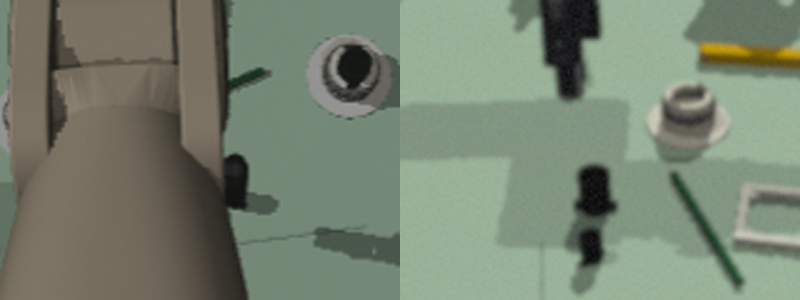

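Top is occluded by the arm here. The side crop shows the open gripper, tips at about (570,98) in the crop, above the big snoot at (595,190). The small snoot is close by, so I'll part-close the fingers before going down.

carry_out(steps=[[[0, 0, 0], [0, 0, 1], 75], [[0, 0, 0], [0, 0, 2], 75], [[0, 0, 0], [0, 0, 3], 75], [[0, 0, 0], [0, 0, 4], 75], [[0, 0, 0], [0, 0, 4.5], 75], [[0, 0, 0], [0, 0, 4.5], 75], [[0, 0, 0], [0, 0, 4.5], 75], [[0, 0, 0], [0, 0, 4.5], 75]])

```text
clock: 3.2
tcp_pos: [0.4896, 0.0403, 0.0752]
orientation: [0.0, 0.103, 0.995, -0.0]
wrist_force: [0.5, -0.4, -0.5]
finger_gap: 0.0601
grip_force: 0.0
```

```bash
python3 - <<'E'
from h import *
go((.489,.043,.026),168.6)
im,d=env.read_camera('side'); cv2.imwrite('pics/side2.png',im[...,::-1])
u=proj('side',[(.489,.043,.041),(.489,.043,.07)])
print(u)
b=im[110:230,210:370,::-1]
cv2.imwrite('pics/v2.png',cv2.resize(b,(800,600),interpolation=cv2.INTER_CUBIC))
E
```

```text
clk 3.2 tcp [0.4896 0.0403 0.0752] yaw 168.23 q6 7.1 tilt [ 8.e-02 -1.e-02 -1.e+02] F [ 0.51 -0.35 -0.48] T [ 0.053 -0.036 -0.017] gap 0.0601 grip 0.0
shift cm [0.12 0.25 4.92] turnz -0.37
[[286.08093291 189.10604042]
 [285.31692261 179.65746793]]
```

View pics/v2.png

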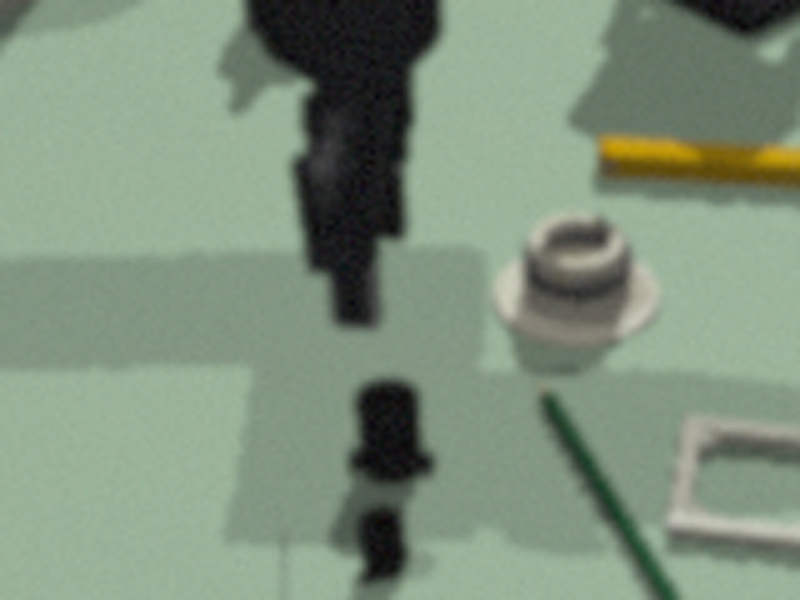

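The side crop shows the near fingertip at crop (357,322), full-frame (281,174), and the snoot tube centred at crop x≈388, full-frame 287.6. The notch is visible at crop (605,225).

```bash
python3 - <<'E'
from h import *
im=cv2.imread('pics/side2.png'); g=im.max(2).astype(float)
def mid(r,c0,c1):  # centre of dark run, subpixel by half level
    c=np.arange(c0,c1+1); x=np.linspace(c0,c1,(c1-c0)*20); y=np.interp(x,c,g[r,c0:c1+1]); k=x[y<(y.max()+y.min())/2]; return k.min(),k.max(),(k.min()+k.max())/2
for r in (166,168,170,172,173): print(r,np.round(mid(r,268,296),2))
for r in (189,191,193,195,197,201,202,203): print(r,np.round(mid(r,276,300),2))
t=np.array([.4896,.0403]); y=np.array([.203,.979])
x=np.array([.979,-.203])
for off in(.030,.035,.042):
  for dx in (-.011,0,.011): print(off,dx,proj('side',[np.r_[t-y*off+x*dx,.0812]]).round(2), proj('side',[np.r_[t-y*off+x*dx,.0912]]).round(2))
for z in (.042,.03,.02,.002): print(z,proj('side',[(.489,.043,z),(.492,.043,z)]).round(2).tolist())
E
```

```text
166 [275.61 284.88 280.25]
168 [275.86 284.73 280.3 ]
170 [276.21 284.93 280.57]
172 [276.31 285.13 280.72]
173 [276.42 284.98 280.7 ]
189 [281.16 292.89 287.02]
191 [280.81 293.09 286.95]
193 [281.31 293.09 287.2 ]
195 [281.46 293.24 287.35]
197 [281.56 293.44 287.5 ]
201 [279.76 295.59 287.67]
202 [279.71 295.94 287.82]
203 [279.96 295.79 287.87]
0.03 -0.011 [[278.1  184.45]] [[277.76 181.01]]
0.03 0 [[282.9  184.79]] [[282.6  181.35]]
0.03 0.011 [[287.72 185.13]] [[287.45 181.69]]
0.035 -0.011 [[277.67 185.86]] [[277.32 182.41]]
0.035 0 [[282.49 186.2 ]] [[282.19 182.75]]
0.035 0.011 [[287.33 186.55]] [[287.06 183.09]]
0.042 -0.011 [[277.06 187.85]] [[276.7 184.4]]
0.042 0 [[281.91 188.2 ]] [[281.6  184.74]]
0.042 0.011 [[286.77 188.55]] [[286.5  185.09]]
0.042 [[286.06, 188.79], [287.31, 188.71]]
0.03 [[286.36, 192.58], [287.61, 192.5]]
0.02 [[286.61, 195.69], [287.85, 195.61]]
0.002 [[287.06, 201.17], [288.27, 201.09]]
```

```bash
python3 - <<'E'
from h import *
im,d=env.read_camera('side')
uv=[(c,r) for r in (172,170,166,160,155) for c in (278,281,283)]
for a,b in zip(uv,pts('side',uv,d)): print(a,b.round(4),d[a[1],a[0]])
uv=[(c,r) for r in (190,194,198) for c in (285,288,290)]
for a,b in zip(uv,pts('side',uv,d)): print(a,b.round(4))
go(None)
E
```

```text
(278, 172) [ 0.4759 -0.0009  0.1271] 0.7769089
(281, 172) [ 0.4824 -0.0038  0.1289] 0.774029
(283, 172) [0.4865 0.0007 0.1251] 0.7801607
(278, 170) [ 0.4763 -0.0005  0.1321] 0.77392167
(281, 170) [ 0.4828 -0.0045  0.1347] 0.76964647
(283, 170) [0.4868 0.0011 0.1302] 0.7771076
(278, 166) [ 0.4772 -0.0021  0.1439] 0.7649481
(281, 166) [ 0.4835 -0.0029  0.144 ] 0.76477736
(283, 166) [0.4874 0.0049 0.138 ] 0.77480173
(278, 160) [ 0.4791 -0.019   0.1713] 0.73432785
(281, 160) [ 0.4853 -0.0225  0.1734] 0.73080355
(283, 160) [ 0.489  -0.0126  0.1661] 0.7432589
(278, 155) [ 0.4803 -0.0244  0.1873] 0.7197502
(281, 155) [ 0.4862 -0.026   0.188 ] 0.7185806
(283, 155) [ 0.4895 -0.0007  0.1702] 0.74941117
(285, 190) [0.4858 0.0571 0.0265]
(288, 190) [0.4932 0.0548 0.0279]
(290, 190) [0.498  0.0549 0.0274]
(285, 194) [0.4859 0.0277 0.0389]
(288, 194) [0.493  0.0272 0.0388]
(290, 194) [0.4977 0.0274 0.0383]
(285, 198) [0.4851 0.0279 0.0262]
(288, 198) [0.4923 0.0263 0.027 ]
(290, 198) [0.497  0.0298 0.0235]
clk 3.3 tcp [0.4895 0.0403 0.0751] yaw 168.24 q6 7.1 tilt [ 6.e-02 -2.e-02 -1.e+02] F [-0.47  0.46  0.82] T [0.013 0.007 0.04 ] gap 0.0604 grip 0.0
```

```bash
python3 - <<'E'
from h import *
im,d=env.read_camera('side'); np.save('side3.npy',d)
for r in range(168,194,2): print(r,d[r,272:296:2].round(3), im[r,281])
o=env.get_calibration('side'); 
s=env.get_state(); print(s['joint_pos'])
E
```

```text
168 [1.001 1.001 0.767 0.768 0.766 0.767 0.776 0.998 0.999 0.999 0.998 1.003] [21 25 24]
170 [0.992 0.995 0.771 0.774 0.771 0.769 0.78  0.994 0.993 0.994 0.992 0.992] [18 24 25]
172 [0.985 0.988 0.785 0.777 0.778 0.775 0.781 0.988 0.987 0.985 0.985 0.986] [22 22 26]
174 [0.976 0.979 0.789 0.782 0.779 0.777 0.785 0.977 0.977 0.978 0.984 0.98 ] [48 51 49]
176 [0.974 0.973 0.974 0.975 0.974 0.973 0.972 0.973 0.974 0.978 0.973 0.974] [113 130 114]
178 [0.965 0.965 0.966 0.965 0.966 0.966 0.969 0.966 0.967 0.966 0.968 0.963] [135 153 133]
180 [0.961 0.961 0.961 0.964 0.96  0.961 0.96  0.958 0.961 0.959 0.958 0.959] [132 149 129]
182 [0.954 0.954 0.958 0.953 0.954 0.953 0.952 0.954 0.954 0.953 0.955 0.955] [129 148 129]
184 [0.946 0.948 0.948 0.949 0.948 0.945 0.947 0.948 0.948 0.946 0.95  0.949] [131 149 129]
186 [0.94  0.943 0.941 0.944 0.944 0.942 0.875 0.881 0.881 0.877 0.942 0.945] [120 138 121]
188 [0.935 0.935 0.934 0.933 0.936 0.873 0.881 0.882 0.884 0.881 0.874 0.938] [ 91 101  89]
190 [0.93  0.931 0.931 0.932 0.866 0.882 0.885 0.888 0.889 0.886 0.88  0.929] [69 78 69]
192 [0.924 0.922 0.924 0.925 0.925 0.86  0.89  0.892 0.89  0.889 0.863 0.924] [68 78 66]
[-8.14042228e-02  2.26419628e-01 -3.81500552e-01  9.62367157e-01
 -1.11934771e-04  1.23957572e-01]
```

carry_out(steps=[[[0, 0, 0], [0, 0.3, 0.6], 75], [[0, 0, 0], [0, 0.3, 1.2], 75], [[0, 0, 0], [0, 0.3, 1.8], 75], [[0, 0, 0], [0, 0.3, 2.4], 75], [[0, 0, 0], [0, 0.3, 3.1], 75], [[0, 0, 0], [0, 0.3, 3.8], 75], [[0, 0, 0], [0, 0.3, 4.5], 75], [[0, 0, 0], [0, 0.3, 4.9], 75]])

```text
clock: 4.35
tcp_pos: [0.4896, 0.0433, 0.0252]
orientation: [-0.0, 0.103, 0.995, -0.0]
wrist_force: [-0.2, 0.1, 0.0]
finger_gap: 0.0606
grip_force: 0.0
```

```bash
python3 - <<'E'
from h import *
go((.4905,.0432,.026),168.6)
im,d=env.read_camera('side'); cv2.imwrite('pics/side4.png',im[...,::-1])
uv=[(c,r) for r in (186,188,190,194,198) for c in (281,283,286)]
for a,b in zip(uv,pts('side',uv,d)): print(a,b.round(4))
b=im[130:220,230:350,::-1]
cv2.imwrite('pics/v4.png',cv2.resize(b,(640,480),interpolation=cv2.INTER_CUBIC))
E
```

```text
clk 4.35 tcp [0.4896 0.0433 0.0252] yaw 168.23 q6 7.5 tilt [-5.e-02 -1.e-02 -1.e+02] F [-0.23  0.14  0.01] T [ 0.042  0.005 -0.071] gap 0.0606 grip 0.0
shift cm [-0.09  0.01 -0.08] turnz -0.37
(281, 186) [0.4794 0.0015 0.0858]
(283, 186) [ 0.4839 -0.0014  0.0878]
(286, 186) [0.4904 0.0044 0.0826]
(281, 188) [0.4788 0.0052 0.0769]
(283, 188) [ 4.835e-01 -4.000e-04  8.130e-02]
(286, 188) [0.4899 0.0077 0.074 ]
(281, 190) [0.4786 0.0016 0.0741]
(283, 190) [ 0.4831 -0.0006  0.0756]
(286, 190) [0.4896 0.0064 0.0692]
(281, 194) [0.4761 0.0373 0.0315]
(283, 194) [0.4812 0.0283 0.0388]
(286, 194) [0.4883 0.0277 0.0387]
(281, 198) [ 0.5065 -0.6244  0.6018]
(283, 198) [0.4803 0.0307 0.0241]
(286, 198) [0.4875 0.0274 0.0264]
```

View pics/v4.png

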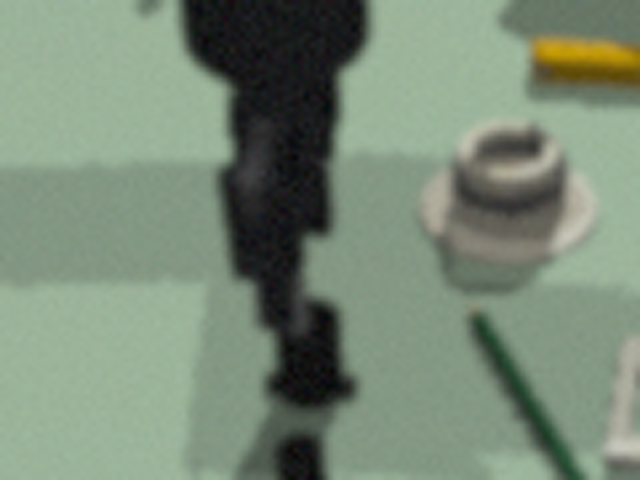

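The side view shows the near fingertip at crop (280,325), full-frame row 191. It is clearly above the snoot's rim and doesn't hide the tube, so by depth the tips are about 4 cm above the reported TCP. I'll test that by closing here. If the report is right this grips the tube; otherwise the fingers close freely above it.

carry_out(steps=[[[0, 0, 0], [-0.1, 0, 0], 110], [[0, 0, 0], [-0.1, 0, 0], 140], [[0, 0, 0], [-0.1, 0, 0], 160], [[0, 0, 0], [-0.1, 0, 0], 175], [[0, 0, 0], [-0.1, 0, 0], 175], [[0, 0, 0], [-0.1, 0, 0], 175], [[0, 0, 0], [-0.1, 0, 0], 175], [[0, 0, 0], [-0.1, 0, 0], 175]], force=20)

```text
clock: 5.4
tcp_pos: [0.4908, 0.043, 0.0258]
orientation: [-0.0, 0.102, 0.995, -0.0]
wrist_force: [-0.0, 0.4, 0.1]
finger_gap: 0.0269
grip_force: 0.0
```

```bash
python3 - <<'E'
from h import *
go(None)
im,d=env.read_camera('side'); cv2.imwrite('pics/side5.png',im[...,::-1])
g=im.max(2)
print(g[186:206,279:296])
print((d[186:206,279:296]*1000).astype(int))
E
```

```text
clk 5.4 tcp [0.4908 0.043  0.0258] yaw 168.23 q6 7.4 tilt [-0.e+00 -1.e-02 -1.e+02] F [-0.03  0.39  0.14] T [ 0.051 -0.017 -0.038] gap 0.0269 grip 0.0
[[132 100  60  34  22  24  31  36  57  66  71  83 101 125 139 147 152]
 [141 110  71  43  36  37  34  44  54  61  56  54  64  91 119 141 150]
 [145 112  76  50  49  42  44  46  59  58  47  32  32  57 101 131 150]
 [143 119  80  47  41  41  32  38  46  48  39  14  20  39  84 128 148]
 [143 120  75  40  27  28  24  32  30  25  24  26  23  35  82 125 145]
 [141 117  78  33  19  25  26  24  22  22  17  24  26  32  78 124 148]
 [144 121  83  43  26  20  22  16  19  27  26  21  21  35  80 126 146]
 [146 132  92  53  30  15  21  26  20  24  15  22  20  33  76 124 145]
 [150 138 105  57  29  21  20  10  18  15  33  15  23  29  79 121 151]
 [150 139 103  60  21  15   9  18  27  27  16  14  20  24  73 119 144]
 [152 142 109  61  28  20  22   9  10  22  22  22  21  27  70 113 142]
 [150 140 110  67  27  12  18  26  22  15  25  16  15  30  61 109 138]
 [147 135 105  66  31   9  24  26  24  16  28  20  22  29  64 103 136]
 [138 122  90  57  28  12 
[... 1192 characters left out ...]
876 867 864 860 861 862 862 864 865 865 868 870 875 909 913]
 [907 909 876 871 869 865 866 861 861 863 867 865 869 872 877 908 911]
 [908 907 875 872 868 868 864 865 867 865   0 867 871 874 877 906 905]
 [900 898 882 875 871 870 869 871 865 866 868 868 872 877 880 904 904]
 [899 895 899 878 873 874 871 868 868 868 869 873 873 880 879 896 895]
 [891 891 894 878 876 873 875 873 873 872 875 874 874 880 882 890 893]
 [892 890 888 883 876 879 872 874 875 874 873 879 879 882 885 887 890]
 [893 894 889 889 879 878 876 878 876 875 877 880 878 884 888 887 889]
 [890 887 888 889 885 877 879 877 876 878 879 880 880 889 888 892 889]
 [886 887 888 886 885 887 880 880 880 883 878 881 884 886   0 885 889]]
```

```bash
python3 - <<'E'
from h import *
o,v=ray('side',[(285,188.7),(285,189.0),(281,174.9),(283,191.3)])
for p,dp in zip(v,(.838,.838,.780,.8075)): print((o+p*dp).round(4))
D=np.load('side3.npy')
im=cv2.imread('pics/side4.png')
print(im.max(2)[186:196,278:290])
E
```

```text
[0.4872 0.021  0.0609]
[0.4871 0.0206 0.0604]
[ 0.4818 -0.0032  0.1205]
[ 0.4831 -0.0059  0.0762]
[[ 78  42  23  27  25  29  41  60  68  68  73  76]
 [ 86  47  34  25  28  30  39  57  65  52  43  40]
 [ 90  50  33  30  20  22  38  57  63  54  37  23]
 [ 90  56  32  29  28  22  37  53  62  56  41  20]
 [101  69  42  32  32  36  40  56  64  58  38  25]
 [121  97  75  53  38  38  47  53  61  51  35  28]
 [141 126 113  80  47  32  40  50  49  44  28  14]
 [148 149 129  93  57  26  31  33  30  32  28  23]
 [151 152 137 104  60  24  22  24  27  20  26  27]
 [152 154 142 105  62  26   9  19  24  28  25  19]]
```

The fingers closed to 27 mm with no contact, so the physical tips end about 35–45 mm short of the reported TCP. I'll measure that properly by opening to about 60 mm, straddling the tube, and touching the board gently.

carry_out(steps=[[[0, 0, 0], [0, 0, 0], 75], [[0, 0, 0], [0, 0, 0], 75], [[0, 0, 0], [0, 0, 0], 75], [[0, 0, 0], [0, 0, 1.5], 75], [[0, 0, 0], [0, 0, 3], 75], [[0, 0, 0], [0, 0, 4.5], 75], [[0, 0, 0], [0, 0, 5.4], 75], [[0, 0, 0], [0, 0, 5.6], 75]])

```text
clock: 6.45
tcp_pos: [0.4901, 0.0431, -0.0313]
orientation: [-0.001, 0.102, 0.995, -0.0]
wrist_force: [0.5, 0.1, -0.9]
finger_gap: 0.0604
grip_force: 0.0
```

```bash
python3 - <<'E'
from h import *
go(None)
im,d=env.read_camera('side'); cv2.imwrite('pics/side6.png',im[...,::-1])
uv=[(c,r) for r in (198,202,206,208,210,212,214,216) for c in (280,283,286)]
for a,b in zip(uv,pts('side',uv,d)): print(a,b.round(4))
E
```

```text
clk 6.45 tcp [ 0.4901  0.0431 -0.0313] yaw 168.24 q6 7.4 tilt [-1.8e-01  1.0e-02 -1.0e+02] F [ 0.49  0.09 -0.85] T [ 0.017 -0.024  0.013] gap 0.0604 grip 0.0
(280, 198) [ 0.4754 -0.0139  0.064 ]
(283, 198) [ 0.4821 -0.015   0.0644]
(286, 198) [ 0.4887 -0.0149  0.0637]
(280, 202) [ 4.738e-01 -2.000e-04  3.970e-02]
(283, 202) [0.4806 0.0023 0.0368]
(286, 202) [ 0.4881 -0.019   0.0554]
(280, 206) [0.4728 0.0012 0.0258]
(283, 206) [ 0.4799 -0.0005  0.0268]
(286, 206) [0.4867 0.0014 0.0245]
(280, 208) [0.472  0.0086 0.0125]
(283, 208) [0.4794 0.0005 0.0195]
(286, 208) [ 0.4864 -0.001   0.0202]
(280, 210) [ 0.4711  0.0163 -0.0012]
(283, 210) [ 0.4782  0.0165 -0.002 ]
(286, 210) [ 4.855e-01  1.380e-02 -1.000e-04]
(280, 212) [ 0.471   0.009  -0.0009]
(283, 212) [ 0.4794 -0.0199  0.026 ]
(286, 212) [ 0.4861 -0.0167  0.0223]
(280, 214) [ 0.4709  0.0027 -0.0014]
(283, 214) [ 0.479  -0.019   0.0188]
(286, 214) [ 0.4859 -0.0199  0.019 ]
(280, 216) [ 0.4707 -0.0026 -0.0029]
(283, 216) [ 0.4786 -0.0204  0.0137]
(286, 216) [ 0.4854 -0.0169  0.0097]
```

carry_out(steps=[[[0, 0, 0], [0, 0, 0.3], 75], [[0, 0, 0], [0, 0, 0.6], 75], [[0, 0, 0], [0, 0, 0.8], 75], [[0, 0, 0], [0, 0, 0.9], 75], [[0, 0, 0], [0, 0, 1.0], 75], [[0, 0, 0], [0, 0, 1.0], 75], [[0, 0, 0], [0, 0, 1.0], 75], [[0, 0, 0], [0, 0, 1.0], 75]])

```text
clock: 7.5
tcp_pos: [0.4909, 0.043, -0.0396]
orientation: [0.0, 0.102, 0.995, -0.0]
wrist_force: [-1.7, -0.2, 6.1]
finger_gap: 0.0603
grip_force: 2.9
```

carry_out(steps=[[[0, 0, 0], [0, 0, 0.05], 75], [[0, 0, 0], [0, 0, 0.1], 75], [[0, 0, 0], [0, 0, 0.15], 75], [[0, 0, 0], [0, 0, 0.2], 75], [[0, 0, 0], [0, 0, 0.25], 75], [[0, 0, 0], [0, 0, 0.3], 75], [[0, 0, 0], [0, 0, 0.3], 75], [[0, 0, 0], [0, 0, 0.3], 75]])

```text
clock: 8.5
tcp_pos: [0.491, 0.043, -0.0398]
orientation: [0.001, 0.102, 0.995, -0.0]
wrist_force: [-11.5, -0.2, 33.8]
finger_gap: 0.0604
grip_force: 17.2
```

Board contact came at TCP z ≈ −39.6 mm with a 60 mm gap, which gives a tip offset of 39.6 mm there and about 35 mm at a 32 mm gap. I'll rise until the tips would be about 28 mm up, then grip the tube.

carry_out(steps=[[[0, 0, 0], [0, 0, -1.2], 75], [[0, 0, 0], [0, 0, -2.4], 75], [[0, 0, 0], [0, 0, -3.6], 75], [[0, 0, 0], [0, 0, -3.6], 120], [[0, 0, 0], [0, 0, -3.6], 150], [[0, 0, 0], [0, 0, -3.6], 190], [[0, 0, 0], [0, 0, -3.6], 190], [[0, 0, 0], [0, 0, -3.6], 190]], force=30)

```text
clock: 9.5
tcp_pos: [0.4906, 0.043, -0.0074]
orientation: [-0.0, 0.102, 0.995, -0.0]
wrist_force: [-0.3, 0.0, 1.8]
finger_gap: 0.0307
grip_force: 29.5
```

```bash
python3 - <<'E'
from h import *
go((.5965,.1705,.09),216)
E
```

```text
clk 9.5 tcp [ 0.4906  0.043  -0.0074] yaw 168.23 q6 7.4 tilt [-5.e-02 -1.e-02 -1.e+02] F [-0.28  0.04  1.84] T [ 0.004  0.064 -0.008] gap 0.0307 grip 29.5
shift cm [-7.76 14.64 -9.75] turnz -47.77
```

carry_out(steps=[[[0, 0, 0], [0, 0, -3], 190], [[0, 0, -8], [-1, 2, -6], 190], [[0, 0, -16], [-2.5, 5, -7.5], 190], [[0, 0, -24], [-4, 8, -7.5], 190], [[0, 0, -32], [-5.5, 10.5, -7.5], 190], [[0, 0, -40], [-7, 13, -7.5], 190], [[0, 0, -48], [-7.8, 14.6, -7.5], 190], [[0, 0, -48], [-7.8, 14.6, -7.5], 190]])

```text
clock: 10.5
tcp_pos: [0.5971, 0.1708, 0.0669]
orientation: [-0.0, -0.311, 0.95, 0.0]
wrist_force: [-0.2, 0.5, -0.9]
finger_gap: 0.0308
grip_force: 30.0
```

```bash
python3 - <<'E'
from h import *
go((.5965,.1705,.05),216)
for n in('top','side'):
    im,d=env.read_camera(n); cv2.imwrite(f'pics/{n}7.png',im[...,::-1]); np.save(n+'7.npy',d)
a=cv2.imread('pics/top7.png')[160:235,210:310]; b=cv2.imread('pics/side7.png')[115:190,275:375]
cv2.imwrite('pics/v7.png',np.clip(np.hstack([cv2.resize(x,(400,300),interpolation=cv2.INTER_CUBIC) for x in(a,b)])*1.5,0,255).astype(np.uint8))
E
```

```text
clk 10.5 tcp [0.5971 0.1708 0.0669] yaw -143.77 q6 -27.7 tilt [-7.e-02 -2.e-02 -1.e+02] F [-0.18  0.49 -0.89] T [-0.031  0.023  0.013] gap 0.0308 grip 30.0
shift cm [0.07 0.01 1.69] turnz -359.77
```

View pics/v7.png

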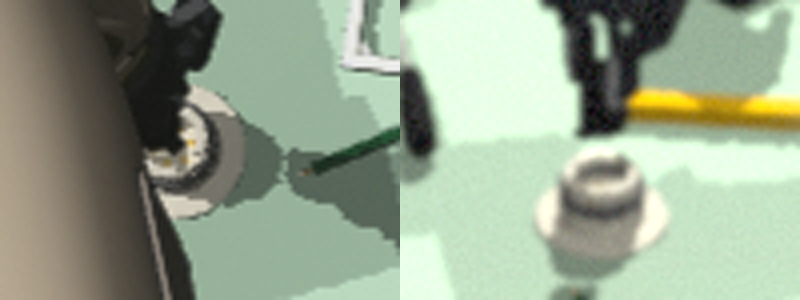

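The top view shows the spot partly uncovered, with the black snoot above its upper-left part. The side view shows the snoot foot at about crop (603,132) over the bezel at crop (603,170). I'll lower it to just above the bezel and measure the relative offset.

carry_out(steps=[[[0, 0, 0], [0, 0, 0.5], 190], [[0, 0, 0], [0, 0, 1.0], 190], [[0, 0, 0], [0, 0, 1.5], 190], [[0, 0, 0], [0, 0, 2.0], 190], [[0, 0, 0], [0, 0, 2.5], 190], [[0, 0, 0], [0, 0, 2.7], 190], [[0, 0, 0], [0, 0, 2.7], 190], [[0, 0, 0], [0, 0, 2.7], 190]])

```text
clock: 11.6
tcp_pos: [0.5971, 0.1701, 0.0409]
orientation: [0.0, -0.311, 0.95, -0.0]
wrist_force: [0.8, 0.8, -0.1]
finger_gap: 0.0308
grip_force: 30.0
```

```bash
python3 - <<'E'
from h import *
go((.5965,.1705,.05),216)
A=[env.read_camera('side') for _ in range(3)]
im=np.mean([a[0] for a in A],0); d=np.median([a[1] for a in A],0); g=im.max(2)
cv2.imwrite('pics/side8.png',im[...,::-1].astype(np.uint8)); t,_=env.read_camera('top'); cv2.imwrite('pics/top8.png',t[...,::-1])
print('g');print(g[146:168,316:336].astype(int))
uv=[(c,r) for r in range(140,168) for c in (322,324,326,328)]
P=pts('side',uv,d).reshape(-1,4,3)
for r,p in zip(range(140,168),P): print(r,(p[:,1:]*1000).round(0).astype(int).tolist())
b=im[130:190,285:365,::-1]; a=t[165:225,220:300,::-1]
cv2.imwrite('pics/v8.png',np.clip(np.hstack([cv2.resize(x.astype(np.uint8),(400,300),interpolation=cv2.INTER_CUBIC) for x in(a,b)])*1.5,0,255).astype(np.uint8))
E
```

```text
clk 11.6 tcp [0.5971 0.1701 0.0409] yaw -143.76 q6 -27.7 tilt [ 3.e-02 -1.e-02 -1.e+02] F [ 0.81  0.77 -0.07] T [ 0.015 -0.021 -0.034] gap 0.0308 grip 30.0
shift cm [ 0.03  0.07 -0.91] turnz -359.76
g
[[181 178 170 136  87  40  16  17  18  27  42  58  62  52  33  25  30  45
   70  93]
 [177 176 165 133  85  42  21  17  16  27  42  60  64  54  36  38  56  75
   96 109]
 [164 162 154 126  79  39  16  18  19  24  39  60  64  57  50  66  97 118
  127 133]
 [155 155 146 118  75  34  18  21  23  21  39  53  63  59  59  90 129 152
  161 162]
 [153 151 143 115  74  37  23  14  18  18  22  41  48  49  52  88 133 162
  177 178]
 [152 153 144 117  75  34  16  19  16  21  24  27  34  31  41  81 125 163
  179 182]
 [152 153 145 115  75  36  19  24  13  16  20  19  19  24  39  90 137 168
  178 182]
 [152 153 144 116  73  37  17  16  18  19  20  18  20  24  50 101 147 173
  180 180]
 [153 154 145 112  67  30  18  20  18  21  18  21  16  27  53  97 142 168
  178 181]
 [158 156 137 100  55  31  14  14  17  17  23  19  20  26  46  86 125 152
  168 177]
 [162 157 133  92  47  23  17  23  24  24  23  26
[... 1648 characters left out ...]
1], [158, 59]]
154 [[158, 57], [157, 58], [155, 58], [156, 57]]
155 [[159, 53], [155, 55], [156, 54], [156, 54]]
156 [[155, 53], [156, 51], [156, 51], [157, 50]]
157 [[158, 47], [156, 49], [154, 49], [195, 20]]
158 [[188, 23], [190, 21], [196, 16], [191, 19]]
159 [[194, 15], [193, 15], [191, 16], [187, 19]]
160 [[188, 16], [187, 16], [189, 15], [187, 15]]
161 [[156, 36], [184, 15], [184, 15], [152, 37]]
162 [[149, 37], [151, 36], [149, 37], [150, 36]]
163 [[147, 36], [146, 36], [146, 36], [147, 35]]
164 [[147, 32], [146, 33], [145, 33], [147, 31]]
165 [[163, 17], [147, 29], [146, 29], [152, 24]]
166 [[144, 29], [144, 28], [143, 28], [142, 28]]
167 [[143, 26], [142, 26], [143, 25], [144, 24]]
```

View pics/v8.png

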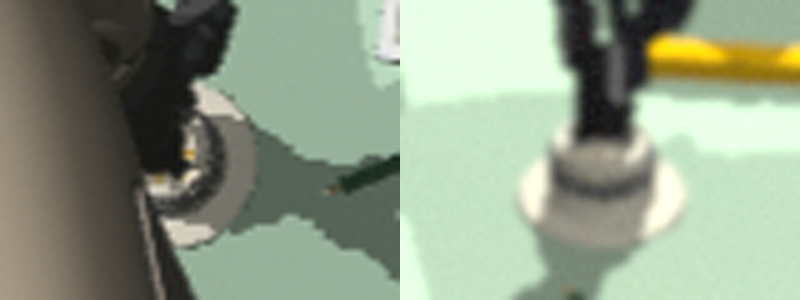

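```bash
python3 - <<'E'
from h import *
def X(u,v,y):
    o,d=ray('side',[(u,v)]); k=(y-o[1])/d[0,1]; return (o+d[0]*k).round(4)
print('tube',X(325.46,152,.171))
g=cv2.imread('pics/side8.png').max(2)
for r in range(158,172): print(r,g[r,306:347])
print([X(319.73,152,.171),X(331.2,152,.171)])
# flange outline mask on side: robust ellipse
im=cv2.imread('pics/side0.png').astype(int); m=((im[...,1]-im[...,2])<12); w=np.zeros_like(m); w[145:185,302:350]=1
C=cont(m&w); 
for r in range(166,180,2): k=C[C[:,1]==r,0]; print(r,k.min(),k.max())
print(proj('side',[(.5965,.1705,z) for z in (.002,.023,.037,.05)]).round(2).tolist())
E
```

```text
tube [0.5975 0.171  0.0537]
158 [153 152 153 153 153 152 152 150 140 137 151 155 134 100  68  58  64  70
  73  73  72  70  68  67  72 105 145 156 148 150 163 164 159 156 154 154
 155 161 173 179 181]
159 [154 151 152 152 153 153 153 147 132 123 132 135 120  96  84  84  89  93
  96  96  99  97  93  89  99 129 154 157 136 130 146 155 155 153 151 152
 153 157 166 174 176]
160 [152 152 152 152 153 152 153 145 125 107 113 114 106  99  98 101 103 104
 104 108 116 114 108 108 128 148 157 147 120 111 132 148 153 151 153 153
 151 153 159 163 164]
161 [152 152 153 154 152 154 155 150 126  95  87  94  97  98 100 103 104 105
 104 111 115 115 109 116 138 148 142 124 104 102 126 146 153 153 153 151
 153 153 154 156 156]
162 [153 154 152 152 153 156 163 156 128  90  71  75  85  90  97 100  99 102
 101 102 105 105 103 111 128 128 117 104  92  98 130 152 159 157 154 153
 151 153 154 153 152]
163 [153 151 152 154 158 163 168 161 129  85  63  68  75  81  87  92  95  94
  97  98 100 101 101 103 108 105  98  92  84 100 137 162 168 164 158 154
 152 151 152 154 153]
164 [152 153 153 156 161 168 173 165 129
[... 886 characters left out ...]
66  65  61
  61  55  57  64  65  69  73  86  91  94 102 126 157 175 179 179 174 166
 157 153 152 153 152]
170 [150 145 139 148 168 173 166 139 111  88  83  82  84  87  84  82  83  81
  78  73  75  81  87  90  90  98  99  96 110 137 164 175 179 179 172 158
 153 154 153 153 152]
171 [151 145 136 139 161 171 164 138 109  93  88  85  86  89  89  90  91  90
  90  90  90  94  98 101  98  99  99 102 124 152 171 177 180 175 164 152
 149 150 153 152 152]
[array([0.5822, 0.171 , 0.0547]), array([0.6129, 0.171 , 0.0527])]
166 309.0 340.0
168 309.0 341.0
170 309.0 341.0
172 309.0 340.0
174 311.0 339.0
176 313.0 337.0
178 315.0 333.0
[[324.92, 167.74], [325.0, 161.52], [325.05, 157.28], [325.09, 153.27]]
```

The side measurement puts the tube about 1 mm too far in +x relative to the spot, and y agrees within a millimetre. I'll correct x and lower to just inside the bezel.

carry_out(steps=[[[0, 0, 0], [0.09, 0.06, 0], 190], [[0, 0, 0], [0.09, 0.06, 0.3], 190], [[0, 0, 0], [0.09, 0.06, 0.6], 190], [[0, 0, 0], [0.09, 0.06, 0.8], 190], [[0, 0, 0], [0.09, 0.06, 1.0], 190], [[0, 0, 0], [0.09, 0.06, 1.1], 190], [[0, 0, 0], [0.09, 0.06, 1.2], 190], [[0, 0, 0], [0.09, 0.06, 1.3], 190]])

```text
clock: 12.8
tcp_pos: [0.5961, 0.1699, 0.0278]
orientation: [0.0, -0.311, 0.95, -0.0]
wrist_force: [0.3, -0.8, 0.5]
finger_gap: 0.0305
grip_force: 30.0
```

```bash
python3 -c "
from h import *
go((.5963,.1705,.0086),216)"
```

```text
clk 12.8 tcp [0.5961 0.1699 0.0278] yaw -143.77 q6 -27.7 tilt [ 4.e-02 -2.e-02 -1.e+02] F [ 0.26 -0.82  0.52] T [-0.121 -0.077  0.001] gap 0.0305 grip 30.0
shift cm [-0.05  0.03  1.92] turnz -359.77
```

carry_out(steps=[[[0, 0, 0], [0, 0, 0.1], 190], [[0, 0, 0], [0, 0, 0.2], 190], [[0, 0, 0], [0, 0, 0.3], 190], [[0, 0, 0], [0, 0, 0.4], 190], [[0, 0, 0], [0, 0, 0.5], 190], [[0, 0, 0], [0, 0, 0.6], 190], [[0, 0, 0], [0, 0, 0.7], 190], [[0, 0, 0], [0, 0, 0.8], 190]])

```text
clock: 13.8
tcp_pos: [0.5958, 0.1701, 0.0197]
orientation: [-0.0, -0.311, 0.95, 0.0]
wrist_force: [0.5, -0.4, -0.4]
finger_gap: 0.0307
grip_force: 30.0
```

```bash
python3 -c "
from h import *
go((.5963,.1705,.0086),216)"
```

```text
clk 13.8 tcp [0.5958 0.1701 0.0197] yaw -143.76 q6 -27.7 tilt [-1.e-02  0.e+00 -1.e+02] F [ 0.46 -0.35 -0.45] T [-0.178 -0.13  -0.033] gap 0.0307 grip 30.0
shift cm [-0.06  0.01  1.11] turnz -359.76
```

carry_out(steps=[[[0, 0, 0], [0, 0, 0.1], 190], [[0, 0, 0], [0, 0, 0.2], 190], [[0, 0, 0], [0, 0, 0.3], 190], [[0, 0, 0], [0, 0, 0.4], 190], [[0, 0, 0], [0, 0, 0.5], 190], [[0, 0, 0], [0, 0, 0.6], 190], [[0, 0, 0], [0, 0, 0.7], 190], [[0, 0, 0], [0, 0, 0.8], 190]])

```text
clock: 14.8
tcp_pos: [0.5959, 0.17, 0.0117]
orientation: [-0.0, -0.311, 0.95, -0.0]
wrist_force: [0.7, -0.8, -1.0]
finger_gap: 0.0305
grip_force: 30.0
```

```bash
python3 -c "
from h import *
go((.5963,.1705,.0086),216)"
```

```text
clk 14.8 tcp [0.5959 0.17   0.0117] yaw -143.77 q6 -27.7 tilt [ 0.e+00 -1.e-02 -1.e+02] F [ 0.74 -0.81 -1.04] T [-0.021 -0.029  0.008] gap 0.0305 grip 30.0
shift cm [-0.06  0.01  0.31] turnz -359.77
```

carry_out(steps=[[[0, 0, 0], [0, 0, 0.05], 190], [[0, 0, 0], [0, 0, 0.1], 190], [[0, 0, 0], [0, 0, 0.15], 190], [[0, 0, 0], [0, 0, 0.2], 190], [[0, 0, 0], [0, 0, 0.25], 190], [[0, 0, 0], [0, 0, 0.3], 190], [[0, 0, 0], [0, 0, 0.3], 190], [[0, 0, 0], [0, 0, 0.3], 190]])

```text
clock: 15.8
tcp_pos: [0.5959, 0.17, 0.0088]
orientation: [0.0, -0.311, 0.95, -0.0]
wrist_force: [0.7, 0.9, -0.2]
finger_gap: 0.0305
grip_force: 30.0
```

```bash
python3 -c "
from h import *
go((.5963,.1705,.0086),216)"
```

```text
clk 15.8 tcp [0.5959 0.17   0.0088] yaw -143.77 q6 -27.7 tilt [ 0.e+00 -1.e-02 -1.e+02] F [ 0.7   0.87 -0.21] T [-0.006 -0.022  0.02 ] gap 0.0305 grip 30.0
shift cm [-0.06  0.02  0.02] turnz -359.77
```

carry_out(steps=[[[0, 0, 0], [0, 0, 0.03], 190], [[0, 0, 0], [0, 0, 0.06], 190], [[0, 0, 0], [0, 0, 0.09], 190], [[0, 0, 0], [0, 0, 0.12], 190], [[0, 0, 0], [0, 0, 0.15], 190], [[0, 0, 0], [0, 0, 0.15], 190], [[0, 0, 0], [0, 0, 0.15], 190], [[0, 0, 0], [0, 0, 0.15], 190]])

```text
clock: 16.8
tcp_pos: [0.5961, 0.1701, 0.0085]
orientation: [0.001, -0.311, 0.95, -0.0]
wrist_force: [-2.3, -0.1, 7.6]
finger_gap: 0.0309
grip_force: 30.7
```

```bash
python3 -c "
from h import *
go((.5963,.1705,.0086),216)"
```

```text
clk 16.8 tcp [0.5961 0.1701 0.0085] yaw -143.76 q6 -27.7 tilt [ 1.1e-01  1.0e-02 -1.0e+02] F [-2.27 -0.11  7.63] T [-0.05   0.523  0.02 ] gap 0.0309 grip 30.7
shift cm [-0.04  0.02 -0.01] turnz -359.76
```

The snoot is seated: contact force came up at TCP z 8.5 mm, which puts the foot at about 16 mm. I'll open, then lower the open fingers around the ring in stages.

carry_out(steps=[[[0, 0, 0], [0, 0, 0], 100], [[0, 0, 0], [0, 0, 0], 50], [[0, 0, 0], [0, 0, 0], 0], [[0, 0, 0], [0, 0, 0], 0], [[0, 0, 0], [0, 0, 0.4], 0], [[0, 0, 0], [0, 0, 0.8], 0], [[0, 0, 0], [0, 0, 1.2], 0], [[0, 0, 0], [0, 0, 1.6], 0]], force=25)

```text
clock: 17.8
tcp_pos: [0.5958, 0.17, -0.0092]
orientation: [-0.0, -0.311, 0.95, -0.0]
wrist_force: [0.4, 0.2, -0.4]
finger_gap: 0.0854
grip_force: 0.0
```

```bash
python3 - <<'E'
from h import *
go((.5963,.1705,-.0186),216)
im,d=env.read_camera('side'); cv2.imwrite('pics/side9.png',im[...,::-1])
t,_=env.read_camera('top'); cv2.imwrite('pics/top9.png',t[...,::-1])
b=im[100:190,265:385,::-1]; a=t[165:255,200:320,::-1]
cv2.imwrite('pics/v9.png',np.clip(np.hstack([cv2.resize(x.astype(np.uint8),(400,300),interpolation=cv2.INTER_CUBIC) for x in(a,b)])*1.6,0,255).astype(np.uint8))
E
```

```text
clk 17.8 tcp [ 0.5958  0.17   -0.0092] yaw -143.77 q6 -27.7 tilt [-2.e-02 -1.e-02 -1.e+02] F [ 0.45  0.19 -0.37] T [-0.036 -0.005  0.018] gap 0.0854 grip 0.0
shift cm [-0.07  0.01  0.94] turnz -359.77
```

View pics/v9.png

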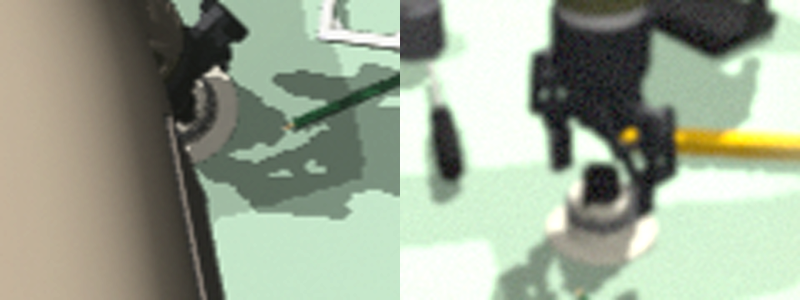

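The side crop shows the snoot standing in the bezel at crop (602,180), and the open fingers straddling it with ample clearance. I'll go down to ring height and grip.

carry_out(steps=[[[0, 0, 0], [0.03, 0.02, 0.4], 0], [[0, 0, 0], [0.03, 0.02, 0.8], 0], [[0, 0, 0], [0.03, 0.02, 0.94], 0], [[0, 0, 0], [0.03, 0.02, 0.94], 30], [[0, 0, 0], [0.03, 0.02, 0.94], 60], [[0, 0, 0], [0.03, 0.02, 0.94], 120], [[0, 0, 0], [0.03, 0.02, 0.94], 120], [[0, 0, 0], [0.03, 0.02, 0.94], 120]], force=25)

```text
clock: 18.9
tcp_pos: [0.596, 0.1698, -0.0175]
orientation: [0.0, -0.311, 0.95, -0.0]
wrist_force: [-0.4, -2.1, 5.2]
finger_gap: 0.058
grip_force: 26.5
```

```bash
python3 - <<'E'
from h import *
go(None)
im,d=env.read_camera('side'); cv2.imwrite('pics/side10.png',im[...,::-1])
E
```

```text
clk 18.9 tcp [ 0.596   0.1698 -0.0175] yaw -143.78 q6 -27.7 tilt [ 1.e-01 -5.e-02 -1.e+02] F [-0.39 -2.07  5.23] T [-0.522  0.116 -0.051] gap 0.058 grip 26.5
```

```bash
python3 - <<'E'
from h import *
for n in('top','side'):
    im=cv2.imread(f'pics/{n}0.png').astype(np.float32)
    print(n)
    for a0,a1 in((70,140),(250,322)):
        A=np.radians(np.arange(a0,a1,3)); row=[]
        for rr in(.0265,.028):
            P=np.c_[.5963+rr*np.cos(A),.1703+rr*np.sin(A),np.full(len(A),.0305)]
            u=proj(n,P).astype(np.float32); s=cv2.remap(im,u[:,0][None],u[:,1][None],cv2.INTER_LINEAR)[0]; row.append(s)
        s=row
        print(a0,'bgr r26.5',s[0].mean(1).astype(int).tolist()); print('  r28',s[1].mean(1).astype(int).tolist()); print('  R-B', (s[1][:,2]-s[1][:,0]).astype(int).tolist())
E
```

```text
top
70 bgr r26.5 [118, 116, 113, 116, 121, 116, 110, 108, 108, 102, 100, 99, 94, 90, 89, 96, 99, 96, 90, 84, 82, 75, 60, 66]
  r28 [102, 105, 105, 108, 112, 107, 98, 100, 100, 89, 79, 72, 81, 88, 85, 78, 84, 88, 75, 80, 77, 71, 71, 66]
  R-B [2, 2, 3, 3, 3, 2, 2, 2, 2, 1, 0, 1, 1, 0, 0, 0, 0, 0, 0, 0, 0, 0, 0, 0]
250 bgr r26.5 [43, 45, 46, 44, 41, 41, 41, 38, 36, 36, 35, 39, 47, 51, 49, 48, 58, 62, 57, 52, 65, 59, 62, 72]
  r28 [41, 42, 38, 37, 40, 42, 44, 40, 36, 36, 37, 39, 41, 43, 47, 52, 52, 55, 53, 65, 74, 70, 73, 77]
  R-B [0, 0, 0, 0, 0, 0, 1, 0, 0, 0, 0, 0, 0, 0, 0, 1, 2, 2, 2, 4, 6, 5, 4, 4]
side
70 bgr r26.5 [139, 144, 146, 146, 144, 143, 145, 145, 147, 149, 152, 155, 157, 159, 160, 163, 165, 169, 171, 174, 178, 178, 180, 183]
  r28 [147, 153, 154, 154, 153, 153, 154, 155, 157, 159, 160, 163, 165, 168, 172, 172, 173, 175, 176, 180, 179, 180, 180, 179]
  R-B [13, 14, 13, 13, 13, 13, 13, 13, 13, 14, 14, 14, 16, 17, 17, 16, 15, 14, 15, 18, 15, 13, 12, 12]
250 bgr r26.5 [92, 93, 94, 96, 94, 92, 90, 88, 89, 89, 88, 86, 86, 87, 89, 90, 89, 88, 90, 91, 91, 94, 95, 95]
  r28 [86, 86, 88, 91, 89, 87, 86, 85, 85, 84, 82, 80, 79, 81, 83, 84, 83, 83, 83, 85, 87, 89, 89, 88]
  R-B [14, 13, 11, 9, 8, 6, 6, 6, 6, 7, 8, 10, 12, 12, 10, 9, 9, 9, 9, 8, 8, 7, 6, 6]
```

carry_out(steps=[[[0, 0, 0], [0, 0, -0.06], 120], [[0, 0, 2], [0, 0, -0.06], 120], [[0, 0, 4], [0, 0, -0.06], 120], [[0, 0, 6], [0, 0, -0.06], 120], [[0, 0, 8], [0, 0, -0.06], 120], [[0, 0, 10], [0, 0, -0.06], 120], [[0, 0, 12], [0, 0, -0.06], 120], [[0, 0, 12], [0, 0, -0.06], 120]])

```text
clock: 19.95
tcp_pos: [0.5956, 0.1701, -0.0175]
orientation: [0.0, -0.21, 0.978, 0.0]
wrist_force: [1.2, -1.3, 3.5]
finger_gap: 0.0581
grip_force: 26.9
```

```bash
python3 - <<'E'
from h import *
go(None)
E
```

```text
clk 19.95 tcp [ 0.5956  0.1701 -0.0175] yaw -155.8 q6 -15.7 tilt [ 2.e-02  1.e-02 -1.e+02] F [ 1.15 -1.32  3.46] T [-0.445 -0.331 -0.084] gap 0.0581 grip 26.9
```

carry_out(steps=[[[0, 0, 2], [0, 0, 0], 120], [[0, 0, 4], [0, 0, 0], 120], [[0, 0, 6], [0, 0, 0], 120], [[0, 0, 8], [0, 0, 0], 120], [[0, 0, 10], [0, 0, 0], 120], [[0, 0, 11], [0, 0, 0], 120], [[0, 0, 12], [0, 0, 0], 120], [[0, 0, 12], [0, 0, 0], 120]])

```text
clock: 20.95
tcp_pos: [0.5955, 0.1704, -0.0175]
orientation: [0.0, -0.107, 0.994, 0.0]
wrist_force: [0.9, 2.7, 3.8]
finger_gap: 0.0574
grip_force: 27.0
```

```bash
cat > t.py <<'E'
from h import *
T=[]
for i in range(3):
    s=env.get_state(); T.append(np.r_[s['ft_torque'],s['wrist_force']]); env.read_camera('side')
T=np.array(T); print('Tz',T[:,2].round(3),'mean',T.mean(0).round(2)); go(None)
E
python3 t.py
```

```text
Tz [0.006 0.002 0.033] mean [ 0.53 -0.09  0.01  0.78  3.03  3.7 ]
clk 21.1 tcp [ 0.5955  0.1704 -0.0175] yaw -167.75 q6 -3.7 tilt [-0.e+00  6.e-02 -1.e+02] F [0.35 2.78 4.62] T [ 0.629 -0.074  0.023] gap 0.0581 grip 27.0
```

carry_out(steps=[[[0, 0, 0.5], [0, 0, 0], 120], [[0, 0, 1], [0, 0, 0], 120], [[0, 0, 1.5], [0, 0, 0], 120], [[0, 0, 2], [0, 0, 0], 120], [[0, 0, 2.5], [0, 0, 0], 120], [[0, 0, 3], [0, 0, 0], 120], [[0, 0, 3.5], [0, 0, 0], 120], [[0, 0, 4], [0, 0, 0], 120]])

```text
clock: 22.1
tcp_pos: [0.5955, 0.1705, -0.0175]
orientation: [0.0, -0.072, 0.997, 0.0]
wrist_force: [-0.1, 5.8, 4.5]
finger_gap: 0.0578
grip_force: 27.0
```

```bash
python3 t.py
```

```text
Tz [0.104 0.061 0.049] mean [ 1.13 -0.04  0.07  0.13  5.27  4.54]
clk 22.25 tcp [ 0.5955  0.1705 -0.0175] yaw -171.77 q6 0.3 tilt [-0.e+00  8.e-02 -1.e+02] F [0.06 4.66 4.75] T [ 1.139 -0.053  0.024] gap 0.0576 grip 27.0
```

carry_out(steps=[[[0, 0, 0], [0, 0.06, 0], 120], [[0, 0, 0.5], [0, 0.06, 0], 120], [[0, 0, 1], [0, 0.06, 0], 120], [[0, 0, 1.5], [0, 0.06, 0], 120], [[0, 0, 2], [0, 0.06, 0], 120], [[0, 0, 2.5], [0, 0.06, 0], 120], [[0, 0, 3], [0, 0.06, 0], 120], [[0, 0, 3.3], [0, 0.06, 0], 120]])

```text
clock: 23.25
tcp_pos: [0.5955, 0.1706, -0.0175]
orientation: [0.0, -0.043, 0.999, -0.0]
wrist_force: [1.4, 3.9, 4.3]
finger_gap: 0.0578
grip_force: 27.1
```

```bash
python3 t.py
```

```text
Tz [0.089 0.046 0.025] mean [ 0.87 -0.04  0.05  0.5   3.38  4.77]
clk 23.4 tcp [ 0.5954  0.1706 -0.0175] yaw -175.08 q6 3.7 tilt [   0.   -0. -100.] F [0.64 3.88 4.89] T [ 0.879 -0.006  0.062] gap 0.0576 grip 27.1
```

carry_out(steps=[[[0, 0, 0.4], [0, 0.03, 0], 120], [[0, 0, 0.8], [0, 0.03, 0], 120], [[0, 0, 1.2], [0, 0.03, 0], 120], [[0, 0, 1.6], [0, 0.03, 0], 120], [[0, 0, 2], [0, 0.03, 0], 120], [[0, 0, 2.4], [0, 0.03, 0], 120], [[0, 0, 2.8], [0, 0.03, 0], 120], [[0, 0, 3.2], [0, 0.03, 0], 120]])

```text
clock: 24.4
tcp_pos: [0.5955, 0.1708, -0.0175]
orientation: [0.0, -0.015, 1.0, -0.0]
wrist_force: [-0.3, 3.5, 5.2]
finger_gap: 0.0574
grip_force: 27.1
```

```bash
python3 t.py
```

```text
Tz [0.098 0.105 0.032] mean [ 0.73 -0.03  0.08  0.02  3.29  5.55]
clk 24.55 tcp [ 0.5955  0.1708 -0.0175] yaw -178.29 q6 6.9 tilt [ 1.e-02 -3.e-02 -1.e+02] F [1.26 3.66 5.25] T [ 0.74  -0.001  0.064] gap 0.0576 grip 27.1
```

carry_out(steps=[[[0, 0, 0.4], [0, 0.02, 0], 120], [[0, 0, 0.8], [0, 0.02, 0], 120], [[0, 0, 1.2], [0, 0.02, 0], 120], [[0, 0, 1.6], [0, 0.02, 0], 120], [[0, 0, 2], [0, 0.02, 0], 120], [[0, 0, 2.4], [0, 0.02, 0], 120], [[0, 0, 2.8], [0, 0.02, 0], 120], [[0, 0, 3.2], [0, 0.02, 0], 120]])

```text
clock: 25.55
tcp_pos: [0.5955, 0.1709, -0.0175]
orientation: [0.0, 0.013, 1.0, -0.0]
wrist_force: [-0.4, 4.1, 5.0]
finger_gap: 0.0578
grip_force: 27.1
```

```bash
python3 t.py
```

```text
Tz [0.069 0.046 0.032] mean [ 0.7  -0.06  0.05  0.2   3.65  4.66]
clk 25.7 tcp [ 0.5955  0.1709 -0.0175] yaw 178.51 q6 10.1 tilt [ 2.e-02 -4.e-02 -1.e+02] F [-0.07  3.71  5.07] T [0.673 0.011 0.005] gap 0.0574 grip 27.1
```

carry_out(steps=[[[0, 0, 0.4], [0, 0.02, 0], 120], [[0, 0, 0.8], [0, 0.02, 0], 120], [[0, 0, 1.2], [0, 0.02, 0], 120], [[0, 0, 1.6], [0, 0.02, 0], 120], [[0, 0, 2], [0, 0.02, 0], 120], [[0, 0, 2.3], [0, 0.02, 0], 120], [[0, 0, 2.6], [0, 0.02, 0], 120], [[0, 0, 2.9], [0, 0.02, 0], 120]])

```text
clock: 26.7
tcp_pos: [0.5954, 0.171, -0.0175]
orientation: [0.0, 0.038, 0.999, -0.0]
wrist_force: [-0.3, 2.7, 4.4]
finger_gap: 0.0574
grip_force: 27.1
```

```bash
cat > t.py <<'E'
from h import *
a=env.get_state()['ft_torque'][2]; env.read_camera('side'); s=env.get_state()
print(a.round(3),'q6tau',s['tau'][5].round(3)); go(None)
E
python3 t.py
```

```text
0.073 q6tau 0.07
clk 26.75 tcp [ 0.5955  0.171  -0.0175] yaw 175.59 q6 13.0 tilt [ 1.e-02 -6.e-02 -1.e+02] F [0.72 2.42 4.66] T [ 0.668 -0.06   0.012] gap 0.0579 grip 27.1
```

carry_out(steps=[[[0, 0, 0.4], [0, 0.02, 0], 120], [[0, 0, 0.8], [0, 0.02, 0], 120], [[0, 0, 1.2], [0, 0.02, 0], 120], [[0, 0, 1.6], [0, 0.02, 0], 120], [[0, 0, 2], [0, 0.02, 0], 120], [[0, 0, 2.3], [0, 0.02, 0], 120], [[0, 0, 2.6], [0, 0.02, 0], 120], [[0, 0, 2.9], [0, 0.02, 0], 120]])

```text
clock: 27.75
tcp_pos: [0.5954, 0.1711, -0.0175]
orientation: [0.0, 0.064, 0.998, -0.0]
wrist_force: [0.7, 3.8, 5.1]
finger_gap: 0.0577
grip_force: 27.1
```

```bash
python3 t.py
```

```text
0.078 q6tau 0.07
clk 27.8 tcp [ 0.5955  0.1711 -0.0175] yaw 172.68 q6 16.0 tilt [ 1.e-02 -7.e-02 -1.e+02] F [0.22 2.84 5.25] T [ 0.606 -0.09   0.064] gap 0.0579 grip 27.1
```

carry_out(steps=[[[0, 0, 0.4], [0, 0, 0], 120], [[0, 0, 0.8], [0, 0, 0], 120], [[0, 0, 1.2], [0, 0, 0], 120], [[0, 0, 1.6], [0, 0, 0], 120], [[0, 0, 2], [0, 0, 0], 120], [[0, 0, 2.3], [0, 0, 0], 120], [[0, 0, 2.6], [0, 0, 0], 120], [[0, 0, 2.9], [0, 0, 0], 120]])

```text
clock: 28.8
tcp_pos: [0.5955, 0.1712, -0.0175]
orientation: [0.0, 0.089, 0.996, -0.0]
wrist_force: [-0.3, 2.8, 4.7]
finger_gap: 0.0578
grip_force: 27.1
```

```bash
python3 t.py
```

```text
0.049 q6tau 0.07
clk 28.85 tcp [ 0.5955  0.1712 -0.0175] yaw 169.79 q6 18.9 tilt [ 2.e-02 -5.e-02 -1.e+02] F [-0.29  2.59  5.33] T [ 0.724 -0.08   0.073] gap 0.0576 grip 27.1
```

carry_out(steps=[[[0, 0, 0.4], [0, 0, 0], 120], [[0, 0, 0.8], [0, 0, 0], 120], [[0, 0, 1.2], [0, 0, 0], 120], [[0, 0, 1.6], [0, 0, 0], 120], [[0, 0, 2], [0, 0, 0], 120], [[0, 0, 2.3], [0, 0, 0], 120], [[0, 0, 2.6], [0, 0, 0], 120], [[0, 0, 2.9], [0, 0, 0], 120]])

```text
clock: 29.85
tcp_pos: [0.5955, 0.1714, -0.0175]
orientation: [0.0, 0.114, 0.993, -0.0]
wrist_force: [0.6, 2.2, 5.9]
finger_gap: 0.058
grip_force: 27.1
```

```bash
python3 t.py
```

```text
0.076 q6tau 0.071
clk 29.9 tcp [ 0.5955  0.1714 -0.0175] yaw 166.9 q6 21.8 tilt [ 2.e-02 -3.e-02 -1.e+02] F [0.2  3.36 3.82] T [ 0.665 -0.088  0.088] gap 0.0579 grip 27.1
```

carry_out(steps=[[[0, 0, 0.4], [0, 0, 0], 120], [[0, 0, 0.8], [0, 0, 0], 120], [[0, 0, 1.2], [0, 0, 0], 120], [[0, 0, 1.6], [0, 0, 0], 120], [[0, 0, 2], [0, 0, 0], 120], [[0, 0, 2.3], [0, 0, 0], 120], [[0, 0, 2.6], [0, 0, 0], 120], [[0, 0, 2.9], [0, 0, 0], 120]])

```text
clock: 30.9
tcp_pos: [0.5955, 0.1714, -0.0175]
orientation: [0.0, 0.139, 0.99, -0.0]
wrist_force: [1.1, 3.5, 4.7]
finger_gap: 0.0575
grip_force: 27.1
```

```bash
python3 t.py
```

```text
0.041 q6tau 0.064
clk 30.95 tcp [ 0.5955  0.1715 -0.0175] yaw 164.0 q6 24.6 tilt [ 2.e-02 -2.e-02 -1.e+02] F [1.28 2.6  5.33] T [ 0.653 -0.167  0.054] gap 0.0576 grip 27.1
```

carry_out(steps=[[[0, 0, 0.4], [0, 0, 0], 120], [[0, 0, 0.8], [0, 0, 0], 120], [[0, 0, 1.2], [0, 0, 0], 120], [[0, 0, 1.6], [0, 0, 0], 120], [[0, 0, 2], [0, 0, 0], 120], [[0, 0, 2.3], [0, 0, 0], 120], [[0, 0, 2.6], [0, 0, 0], 120], [[0, 0, 2.9], [0, 0, 0], 120]])

```text
clock: 31.95
tcp_pos: [0.5955, 0.1715, -0.0175]
orientation: [0.0, 0.164, 0.986, 0.0]
wrist_force: [1.1, 3.3, 5.2]
finger_gap: 0.0577
grip_force: 27.1
```

```bash
python3 t.py
```

```text
0.071 q6tau 0.066
clk 32.0 tcp [ 0.5956  0.1716 -0.0175] yaw 161.11 q6 27.5 tilt [ 3.e-02  0.e+00 -1.e+02] F [1.11 3.93 5.81] T [ 0.728 -0.272  0.062] gap 0.0575 grip 27.1
```

carry_out(steps=[[[0, 0, 0.4], [0, 0, 0], 120], [[0, 0, 0.8], [0, 0, 0], 120], [[0, 0, 1.2], [0, 0, 0], 120], [[0, 0, 1.6], [0, 0, 0], 120], [[0, 0, 2], [0, 0, 0], 120], [[0, 0, 2.3], [0, 0, 0], 120], [[0, 0, 2.6], [0, 0, 0], 120], [[0, 0, 2.9], [0, 0, 0], 120]])

```text
clock: 33.0
tcp_pos: [0.5955, 0.1716, -0.0175]
orientation: [0.0, 0.189, 0.982, 0.0]
wrist_force: [2.0, 4.8, 3.8]
finger_gap: 0.058
grip_force: 27.1
```

```bash
python3 t.py
```

```text
0.081 q6tau 0.075
clk 33.05 tcp [ 0.5955  0.1717 -0.0175] yaw 158.21 q6 30.4 tilt [ 2.e-02  2.e-02 -1.e+02] F [1.85 4.27 4.81] T [ 0.998 -0.408  0.029] gap 0.0575 grip 27.1
```

carry_out(steps=[[[0, 0, 0.4], [0, 0.04, 0], 120], [[0, 0, 0.8], [0, 0.04, 0], 120], [[0, 0, 1.2], [0, 0.04, 0], 120], [[0, 0, 1.6], [0, 0.04, 0], 120], [[0, 0, 2], [0, 0.04, 0], 120], [[0, 0, 2.3], [0, 0.04, 0], 120], [[0, 0, 2.6], [0, 0.04, 0], 120], [[0, 0, 2.9], [0, 0.04, 0], 120]])

```text
clock: 34.05
tcp_pos: [0.5956, 0.1717, -0.0175]
orientation: [0.0, 0.214, 0.977, -0.0]
wrist_force: [2.0, 4.4, 4.0]
finger_gap: 0.0578
grip_force: 27.1
```

```bash
python3 t.py
```

```text
0.028 q6tau 0.073
clk 34.1 tcp [ 0.5956  0.1717 -0.0175] yaw 155.29 q6 33.4 tilt [ 1.e-02 -3.e-02 -1.e+02] F [2.18 4.3  4.72] T [ 0.815 -0.339  0.088] gap 0.0577 grip 27.1
```

carry_out(steps=[[[0, 0, 0.4], [0, 0.02, 0], 120], [[0, 0, 0.8], [0, 0.02, 0], 120], [[0, 0, 1.2], [0, 0.02, 0], 120], [[0, 0, 1.6], [0, 0.02, 0], 120], [[0, 0, 2], [0, 0.02, 0], 120], [[0, 0, 2.3], [0, 0.02, 0], 120], [[0, 0, 2.6], [0, 0.02, 0], 120], [[0, 0, 2.9], [0, 0.02, 0], 120]])

```text
clock: 35.1
tcp_pos: [0.5956, 0.1718, -0.0175]
orientation: [0.0, 0.239, 0.971, -0.0]
wrist_force: [1.5, 3.6, 4.8]
finger_gap: 0.0579
grip_force: 27.1
```

```bash
python3 t.py
```

```text
0.056 q6tau 0.072
clk 35.15 tcp [ 0.5956  0.1719 -0.0175] yaw 152.39 q6 36.3 tilt [-0.e+00 -4.e-02 -1.e+02] F [1.62 3.13 4.91] T [ 0.769 -0.353  0.067] gap 0.0576 grip 27.1
```

carry_out(steps=[[[0, 0, 0.4], [0, 0.02, 0], 120], [[0, 0, 0.8], [0, 0.02, 0], 120], [[0, 0, 1.2], [0, 0.02, 0], 120], [[0, 0, 1.6], [0, 0.02, 0], 120], [[0, 0, 2], [0, 0.02, 0], 120], [[0, 0, 2.3], [0, 0.02, 0], 120], [[0, 0, 2.6], [0, 0.02, 0], 120], [[0, 0, 2.9], [0, 0.02, 0], 120]])

```text
clock: 36.15
tcp_pos: [0.5957, 0.172, -0.0175]
orientation: [0.0, 0.263, 0.965, -0.0]
wrist_force: [1.2, 3.7, 5.6]
finger_gap: 0.0578
grip_force: 27.1
```

```bash
python3 t.py
```

```text
0.09 q6tau 0.072
clk 36.2 tcp [ 0.5957  0.172  -0.0175] yaw 149.49 q6 39.2 tilt [-1.e-02 -6.e-02 -1.e+02] F [2.11 3.48 5.01] T [ 0.698 -0.329  0.06 ] gap 0.0576 grip 27.1
```

carry_out(steps=[[[0, 0, 0.4], [0, 0, 0], 120], [[0, 0, 0.8], [0, 0, 0], 120], [[0, 0, 1.2], [0, 0, 0], 120], [[0, 0, 1.6], [0, 0, 0], 120], [[0, 0, 2], [0, 0, 0], 120], [[0, 0, 2.3], [0, 0, 0], 120], [[0, 0, 2.6], [0, 0, 0], 120], [[0, 0, 2.9], [0, 0, 0], 120]])

```text
clock: 37.2
tcp_pos: [0.5958, 0.1721, -0.0175]
orientation: [0.0, 0.287, 0.958, -0.0]
wrist_force: [1.9, 3.1, 5.4]
finger_gap: 0.0574
grip_force: 27.1
```

```bash
python3 t.py
```

```text
0.05 q6tau 0.072
clk 37.25 tcp [ 0.5958  0.172  -0.0175] yaw 146.59 q6 42.1 tilt [ 1.e-02 -4.e-02 -1.e+02] F [1.98 3.05 4.79] T [ 0.825 -0.378  0.088] gap 0.0577 grip 27.1
```

carry_out(steps=[[[0, 0, 0.4], [0, 0, 0], 120], [[0, 0, 0.8], [0, 0, 0], 120], [[0, 0, 1.2], [0, 0, 0], 120], [[0, 0, 1.6], [0, 0, 0], 120], [[0, 0, 2], [0, 0, 0], 120], [[0, 0, 2.3], [0, 0, 0], 120], [[0, 0, 2.6], [0, 0, 0], 120], [[0, 0, 2.9], [0, 0, 0], 120]])

```text
clock: 38.25
tcp_pos: [0.5958, 0.1722, -0.0175]
orientation: [0.0, 0.311, 0.95, -0.0]
wrist_force: [1.8, 3.4, 4.6]
finger_gap: 0.0578
grip_force: 27.1
```

```bash
python3 t.py
```

```text
0.194 q6tau 0.239
clk 38.3 tcp [ 0.5958  0.1721 -0.0175] yaw 143.72 q6 45.0 tilt [ 2.e-02 -3.e-02 -1.e+02] F [1.5  3.92 4.77] T [ 0.773 -0.399  0.185] gap 0.0579 grip 27.1
```

The torque is rising: 0.07 before, now 0.19–0.24 N·m. I'll add a small further turn.

carry_out(steps=[[[0, 0, 0.15], [0, 0, 0], 120], [[0, 0, 0.3], [0, 0, 0], 120], [[0, 0, 0.45], [0, 0, 0], 120], [[0, 0, 0.6], [0, 0, 0], 120], [[0, 0, 0.7], [0, 0, 0], 120], [[0, 0, 0.8], [0, 0, 0], 120], [[0, 0, 0.8], [0, 0, 0], 120], [[0, 0, 0.8], [0, 0, 0], 120]])

```text
clock: 39.3
tcp_pos: [0.5958, 0.1722, -0.0175]
orientation: [0.0, 0.318, 0.948, -0.0]
wrist_force: [2.1, 3.3, 5.4]
finger_gap: 0.058
grip_force: 27.1
```

```bash
python3 t.py
```

```text
0.404 q6tau 0.404
clk 39.35 tcp [ 0.5958  0.1722 -0.0175] yaw 142.95 q6 45.8 tilt [ 1.e-02 -3.e-02 -1.e+02] F [2.36 4.05 4.53] T [ 0.732 -0.399  0.389] gap 0.0576 grip 27.1
```

The torque is 0.40 N·m, which is finger-tight. I'll open and back straight up.

carry_out(steps=[[[0, 0, 0], [0, 0, 0], 60], [[0, 0, 0], [0, 0, 0], 0], [[0, 0, 0], [0, 0, 0], 0], [[0, 0, 0], [0, 0, -0.5], 0], [[0, 0, 0], [0, 0, -2], 0], [[0, 0, 0], [0, 0, -5], 0], [[0, 0, 0], [0, 0, -9], 0], [[0, 0, 0], [0, 0, -13], 0]])

```text
clock: 40.35
tcp_pos: [0.5959, 0.1722, 0.1149]
orientation: [0.001, 0.318, 0.948, 0.0]
wrist_force: [0.3, 0.1, 0.1]
finger_gap: 0.0853
grip_force: 0.0
```

```bash
python3 - <<'E'
from h import *
go((.38,-.25,.2))
im,d=env.read_camera('side'); cv2.imwrite('pics/side20.png',im[...,::-1])
uv=[(c,r) for r in range(148,162,2) for c in (323,325,327)]
P=pts('side',uv,d).reshape(-1,3,3)
for r,p in zip(range(148,162,2),P): print(r,(p*1000).round(0).astype(int).tolist())
g=im.max(2)
for r in (152,154,156,158): print(r,g[r,312:340])
u=proj('side',[(.5963,.1705,.058)]);print(u)
E
```

```text
clk 40.35 tcp [0.5959 0.1722 0.1149] yaw 142.93 q6 45.8 tilt [ 1.1e-01 -1.0e-02 -1.0e+02] F [0.31 0.12 0.1 ] T [-0.021 -0.025  0.007] gap 0.0853 grip 0.0
shift cm [ -8.23 -46.7   -8.53] turnz None
148 [[592, 186, 57], [598, 184, 57], [603, 182, 59]]
150 [[592, 186, 51], [598, 186, 50], [603, 183, 52]]
152 [[592, 183, 46], [598, 186, 43], [603, 185, 44]]
154 [[589, 157, 57], [598, 185, 38], [600, 158, 56]]
156 [[589, 153, 54], [595, 157, 51], [600, 157, 51]]
158 [[590, 158, 44], [595, 157, 45], [600, 157, 44]]
160 [[590, 157, 38], [595, 156, 39], [600, 156, 38]]
152 [150 151 152 161 168 178 162 127  74  30  19  23  12   9  20  17  16  41
  84 135 166 177 178 179 177 178 180 181]
154 [153 150 150 153 163 177 174 136  78  37  14  23  19  26  17  18  25  35
  65 112 156 167 176 179 177 179 178 179]
156 [148 151 149 159 172 184 173 132  75  34  11  14  21  19  22  22  16  25
  45  88 121 143 156 168 177 179 180 179]
158 [151 148 145 143 159 163 142 101  52  15  13  15  18  24  14  21  18  26
  57 101 144 153 146 153 166 176 178 179]
[[325.0489103  150.77418885]]
```

The snoot stands with its rim at about 58 mm, the ring is tight, and the robot is clear of everything.

```bash
python3 -c "
from workcell import env
print(env.hand_in())"
```

```text
the job is handed in; nothing more can be done
None
```

The larger snoot is seated on the lens (rim about 58 mm above the board), its ring was turned clockwise until it held at about 0.40 N·m and was then let go, and I handed the job in at about 40 s; no verdict came back.

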